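Hang a spice-shelf bracket on the slotted upright and lock it

TASK

Hang the loose metal shelf bracket on the slotted upright: tip its front up, hook its two hooks into the upper pair of slots, swing it down so the lug enters the lower slot, and press the front down until it snaps home and sits level. Leave it hanging there on its own, and do not disturb the tin, the salve pot or the spice jar.

Things in the scene. Friction and masses are not known exactly. Their poses are not given: they have to be found in the camera images.
- bracket: Loose plain-aluminium shelf bracket, a tray 150 mm long (x), 56 wide (y), about 0.3 kg, upright on the worktop at the start. Origin: centre of its underside; +x to its back (hook end), z up. Floor 4 mm. Side walls 4 mm thick, 35 high, from x = -34 to +74; front 40 mm is a flat tongue. Back plate's outer face at x = +75, 66 high; behind x = 53 the walls rise to z = 65.
- bracket_grip (a point): Where to grip the bracket across its side walls (56 mm over outer faces, at y = +-28), from above or leaning: (12, 0, 26) mm in the bracket's frame, same axes.
- bracket_hooks (a point): On the back face midway between two hooks, level with the necks' underside: (75, 0, 66) mm in the bracket's frame. Hooks at y = +-17, 8 wide; neck z = 66 to 74, reaches 14 behind the back face; a finger hangs 10 below the neck, slanting away: gap to back face about 6 mm at its root, 10 at its tip. The hooked bracket pivots on this line.
- bracket_lug (a point): Tip of the lug low on the back of the bracket: (97, 0, 10) mm in its frame. Lug 22 mm wide, centred, z = 7 to 13, reaches 22 mm behind the back face; a rounded bump on top near its end (x = 93) rises to z = 17. Beside it, at y = +-21, two buffers 10 mm across stand 1.5 mm out of the back face and rest on the upright.
- bracket_tongue (a point): Point on top of the flat front tongue where to press: (-58, 0, 4) mm in the bracket's frame.
- stand: Fixed dark steel slotted upright, 229 mm high, 92 wide, 32 deep, on a foot 140 x 124 x 8 that reaches 30 mm ahead of it. Origin: on the worktop below the middle of its front face; -x is the way the front faces, z up. Front plate x = 0 to 4, hollow behind. A locked bracket has the stand's yaw, its back face on the plate, its underside 110 mm above the worktop.
- stand_slots (a point): On the front face midway between the two upper slots, at their lower edge: (0, 0, 176) mm in the stand's frame. Slots at y = +-17, 14 wide, z = 176 to 206. Locked, bracket_hooks lies here. Level, the lug blocks entry: tip the front up 22 to 27 degrees, enter with bracket_hooks about 17 mm above here, lower till the necks rest on the slot edges, swing the front down about them.
- stand_lower_slot (a point): On the front face at the centre of the lower slot, for the lug: (0, 0, 122) mm in the stand's frame; slot 30 wide, z = 112 to 132. Behind it a spring roller presses down on the lug's bump with 25 to 35 N: released before locking, the bracket rests with its front some degrees up; about 6 to 12 N down on the tongue snaps it level, where it stays.
- tomato_tin: Food tin, 76 mm across, 58 mm high, bystander; origin under its centre. It and the bracket may swap sides.
- salve_pot: Low round pot, 69 mm across, 41 mm high, bystander; origin under its centre.
- spice_jar: Glass spice jar, 44 mm across, 101 mm high, bystander; origin under its centre.

How it is judged:
By the outcome, as a careful person would: the job done as asked, in the order asked, and still so for the second after the job is handed in, with the robot touching nothing.
It also fails if it takes over 58 s, if anything falls off the work surface, if the arm or the gripper's body presses on something with over 40 N, if the wrist force passes 120 N, or if a joint passes its speed limit or range.

ROBOT

A 6-joint arm with a two-finger parallel gripper is mounted at the origin on a cart in front of the work surface, level with it; the furniture and walls round the work are solid. World frame = base frame: x ahead of the robot, y to its left, z up, the work surface at z = 0. Lengths are in mm, angles in rad, forces in N, time in s.
With the tool pointing down it reaches from about 250 to 725 mm from the base axis. Payload 9.7 kg.
Tool frame: the origin (TCP) lies at the very end of the fingers, on their centre line; the grasp point (between the pads) lies 19 mm behind it; z points along the fingers, y is the line along which they close (so a half turn about z gives the same grasp; the last joint's range is limited). The gripper opens to 85 mm and grips with 20 to 120 N. Pads are 22 mm wide; open, the fingers measure 114 mm over their backs; the gripper's body (76 mm by 85 mm) begins 54 mm behind the grasp point. The pads swing forward as they close: fully open they stand 13 mm farther back than shut.
Start: joints at [1.184, 0.087, 0.176, 1.66, 0, 1.571], TCP at [207.472, 509.365, 231.284] pointing down, gripper open.
Joint ranges: [-3.13, 3.13], [-0.85, 1.81], [-1.15, 1.24], [-2.2, 2.28], [-1.44, 1.52], [-3.14, 3.14]. Speed limits (rad/s): [2.22, 2.22, 2.57, 3.14, 3.14, 3.14].

INTERFACE

Orientations are given as a rotation vector (axis times angle).
In Python, from station import robot, camera, finder gives the robot as it stands. The module is installed in compiled form; this text tells all that it offers.
- The arm moves only by the tool apply_moves, never from a script. Its arguments are lists of equal length, an entry for each row: "slide": the shift along the tool's x, y, z in cm, a list of three; "turn": the turn, a rotation vector about the tool's x, y, z in rad, a list of three. A call has 1 to 10 rows; each row is the pose to reach, as a shift and turn from the pose commanded when the call began, along the tool's axes at that moment; what a row does not reach only later rows make up. A row lasts 1/8 s, in which the tool goes at most 62.5 mm and 10.7 degrees, less where a joint would pass 70% of its speed; a pose out of reach is approached as far as the arm can. A call with a gripper value outside its range is refused whole. "fingers" is the opening, from 0 (shut) to 1 (fully open), set as the call begins (left out, the last holds). The fingers move at their own pace and stop on an object; "squeeze" is the grip in N (left out, the last holds). Time passes only in rows, so rows that repeat a pose let the fingers close. It gives the time, the measured TCP pose, the force, the opening and the grip force at its end, in the units of the state.
- robot.get_obs(): the state, without advancing time (a new reading comes with each control period).
- camera(name): name is "side" or "top"; returns a dict with "color" (400x640x3 uint8, blue, green, red), "range_z" (400x640 float32, mm along the optical axis (not along the pixel's ray), 0 where there is no reading), "fx", "fy", "cx", "cy" (pixels), "rvec" (rotation vector, rad) and "tvec" (3), from world to camera coordinates, as OpenCV has them. Camera axes: x right, y down, z forward; pixel columns grow to the right and rows downward; lengths in mm; the calibration is good to about 2 mm. A picture is of the moment at which its call begins.
- robot.finish_job(): hands the job in; it is judged then, once.
Trained networks look in a picture, given as the dict that the camera call returned (one of the last four; its "shot" number tells which), for a name from the list of things; names that differ only in an ending like _2 or _b are one class to them, and where a whole thing is asked for, a point or a joint stands for the part that bears it (a point fixed in the world has none). Each returns a list of dicts, best first, with "score" (0 to 1); they miss things now and then, are a little off and sometimes report something else, mostly with a low value. They report only what shows in the picture. A call takes as long as a camera call.
- finder.spot_in(picture, name): "location" ([x, y, z] in mm, in the coordinates of the camera as it stood for that picture, good to about 4 mm: the middle of the surface that is visible of it).
The state is a dict: "clock": time; "joint_pos": joint angles; "qd": joint speeds; "effort": joint torques, N m; "position": TCP position; "tcp_rot": TCP orientation; "contact_force": force on the tool from outside, world axes, zero at the start; "torque": the same for the moment, N m; "gripper_width": finger opening in mm; "gripper_force": force on a finger pad.
Only numpy, scipy, OpenCV 4.12 (cv2) and the standard library are available. Lean on these libraries where they do the work, as an engineer would, in place of code of your own. Each camera call takes 0.05 s, during which the arm holds its last target. There are 200 camera calls.

## Working session

There is one attempt and no reset: what is moved stays moved. The work goes in short steps, Python scripts to look and compute and a tool call to move; the robot and the scene stay as the last step left them, time stands still between calls to the robot, and variables do not carry over. Pictures are saved under pics/ and viewed, at most 13 in all, crops included, and the job is handed in when it is done.

Besides the shell and the picture viewer there is one more tool, called after "Request:" as name(argument=value, ...) on one line, values as JSON. apply_moves: Moves the arm, as the interface text tells. Its arguments: {"type":"object","properties":{"slide":{"type":"array","items":{"type":"array","items":{"type":"number"}}},"turn":{"type":"array","items":{"type":"array","items":{"type":"number"}}},"fingers":{"type":"number"},"squeeze":{"type":"number"}},"required":["slide","turn"]}

```bash
mkdir -p pics
cat > h.py <<'E'
import numpy as np, cv2
from scipy.spatial.transform import Rotation as R
from station import robot, camera, finder
def cw(p,P):  # camera->world
    M=cv2.Rodrigues(np.array(P["rvec"],float))[0]; return (np.asarray(p,float)-np.ravel(P["tvec"]))@M
def cloud(P):
    z=P["range_z"].astype(float); v,u=np.mgrid[:400,:640]
    c=np.dstack([(u-P["cx"])/P["fx"]*z,(v-P["cy"])/P["fy"]*z,z])
    w=cw(c.reshape(-1,3),P).reshape(400,640,3); w[z==0]=np.nan; return w
def px(w,P):
    return cv2.projectPoints(np.array(w,float).reshape(-1,1,3),np.array(P["rvec"],float),np.array(P["tvec"],float),np.array([[P["fx"],0,P["cx"]],[0,P["fy"],P["cy"]],[0,0,1.]]),None)[0].reshape(-1,2)
E
python3 - <<'E'
from h import *
np.set_printoptions(precision=1,suppress=True)
for n in("top","side"):
    P=camera(n); cv2.imwrite(f"pics/{n}0.png",P["color"]); np.savez(f"{n}0.npz",**{k:v for k,v in P.items()})
    for t in("bracket","stand","tomato_tin","salve_pot","spice_jar","bracket_grip","bracket_hooks","bracket_tongue","stand_slots"):
        for r in finder.spot_in(P,t)[:2]:
            w=cw(r["location"],P); print(n,t,round(r["score"],2),w,px(w,P)[0])
o=robot.get_obs(); print(o["position"],o["tcp_rot"],R.from_rotvec(o["tcp_rot"]).as_matrix(),o["contact_force"],o["gripper_width"])
E
```

```text
top bracket 0.63 [487.9 263.5   5.6] [220.2 232.6]
top stand 0.64 [614.9  27.2  94.1] [304.7 171.4]
top tomato_tin 0.67 [ 480.9 -279.1   57.1] [424.2 217.4]
top salve_pot 0.64 [ 422.1 -112.7   42.5] [362.8 244.1]
top salve_pot 0.23 [488.3 265.3   6.9] [219.5 232.3]
top spice_jar 0.58 [636.4 214.1  87.2] [234.2 168.9]
top bracket_hooks 0.84 [488.7 264.7   5. ] [219.8 232.4]
top bracket_tongue 0.91 [491.  262.4   5.3] [220.6 231.5]
top stand_slots 0.95 [613.   20.8  98.6] [307.1 171.1]
side bracket 0.81 [499.8 259.4  21.9] [275.5 171. ]
side stand 0.91 [614.3   6.1  91.6] [343.3 191.5]
side tomato_tin 0.79 [ 476.9 -292.3   52.3] [350.9 293.8]
side salve_pot 0.84 [ 420.8 -132.3   40. ] [302.4 258.1]
side spice_jar 0.76 [642.8 200.1  66.8] [322.4 159.1]
side spice_jar 0.31 [618.4  -2.1  92.7] [345.9 192.5]
side bracket_grip 0.95 [502.2 258.3  24.3] [276.3 170.4]
side bracket_grip 0.47 [ 478.9 -292.2   53.2] [351.6 293.2]
side bracket_hooks 0.84 [497.9 256.9  20.2] [275.3 171.9]
side bracket_tongue 0.96 [499.5 257.2  20. ] [275.7 171.8]
side stand_slots 0.76 [617.1  -3.2  91.4] [345.7 193.2]
[207.5 509.4 231.3] [0.6 3.1 0. ] [[-0.9  0.4  0. ]
 [ 0.4  0.9  0. ]
 [-0.   0.  -1. ]] [-0.7 -0.2  0.2] 85.3580781836755
```

Run:
```python
from h import *
a=cv2.imread("pics/top0.png")[80:300,150:470]; b=cv2.imread("pics/side0.png")[80:340,200:440]
cv2.imwrite("pics/top0c.png",cv2.resize(a,None,fx=2.5,fy=2.5)); cv2.imwrite("pics/side0c.png",cv2.resize(b,None,fx=2.3,fy=2.3))
```

```text
(no output)
```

View pics/top0c.png

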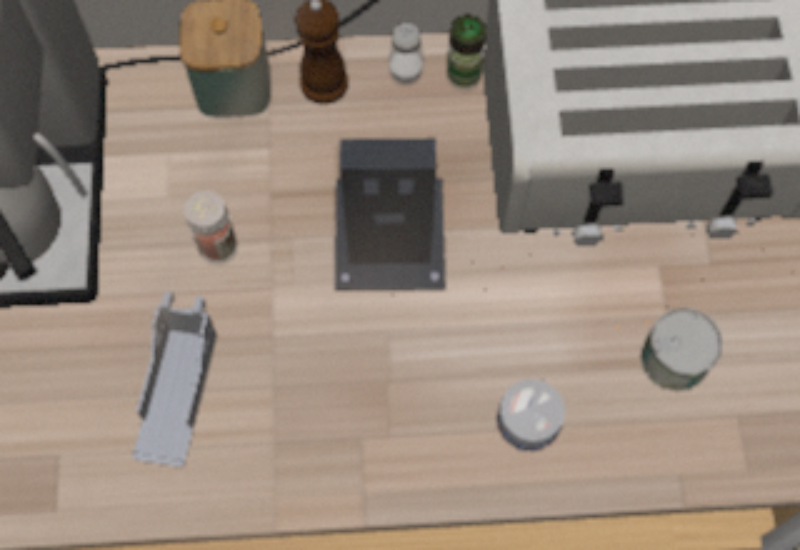

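View pics/side0c.png

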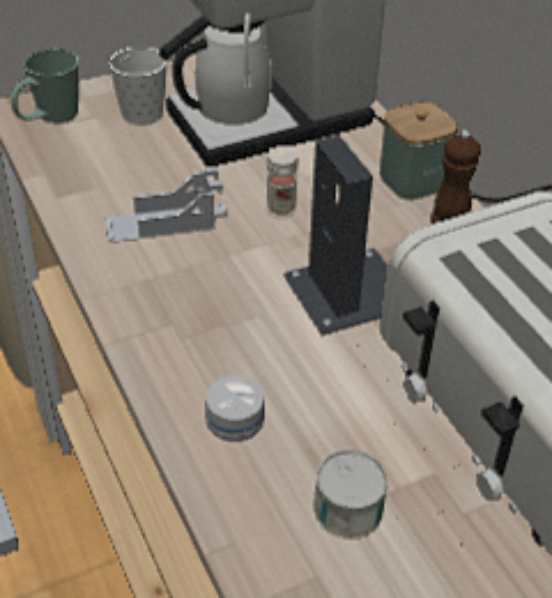

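The top view shows the bracket at crop (175,385), hooks pointing away from the robot. The stand is at crop (390,200), and the pot, tin and jar are clear of both. The side view agrees. Next I fit box models to the depth clouds.

```bash
cat >> h.py <<'E'
from scipy.optimize import least_squares
def box(*a): a=np.array(a,float).reshape(3,2); return a.mean(1),(a[:,1]-a[:,0])/2
BR=[box(-75,75,-28,28,0,4),box(-34,74,24,28,0,35),box(-34,74,-28,-24,0,35),box(53,74,24,28,0,65),box(53,74,-28,-24,0,65),box(71,75,-28,28,0,66),
 box(75,89,13,21,66,74),box(75,89,-21,-13,66,74),box(82,89,13,21,56,66),box(82,89,-21,-13,56,66),box(75,97,-11,11,7,13)]
ST=[box(0,32,-46,46,0,229),box(-30,110-16,-62,62,0,8)]
def sdf(p,B):
    d=[]
    for c,h in B:
        q=np.abs(p-c)-h; d.append(np.linalg.norm(np.maximum(q,0),axis=1)+np.minimum(q.max(1),0))
    return np.min(d,axis=0)
def fit(W,B,x0):  # planar pose x,y,yaw,dz
    f=lambda s: sdf((W-[s[0],s[1],s[3]])@R.from_euler('z',s[2]).as_matrix(),B)
    r=least_squares(f,x0,loss='soft_l1',f_scale=1.5,x_scale=[1,1,.01,1]); return r.x,np.median(np.abs(f(r.x)))
E
python3 - <<'E'
from h import *
np.set_printoptions(precision=3,suppress=True)
C={n:cloud(dict(np.load(n+"0.npz"))).reshape(-1,3) for n in("top","side")}
def crop(W,c,r,z0,z1): return W[(np.hypot(W[:,0]-c[0],W[:,1]-c[1])<r)&(W[:,2]>z0)&(W[:,2]<z1)]
C["both"]=np.vstack([C["top"],C["side"]])
for n,W in C.items():
    b=crop(W,(495,262),115,3,90)
    for y in(-.15,.15): print(n,"br",len(b),*fit(b,BR,[495,260,y,0]))
    s=crop(W,(615,15),90,12,235); s=s[np.abs(s[:,1]-15)<75]
    print(n,"st",len(s),*fit(s,ST,[600,15,0,0]))
    for nm,c,r,z in(("tin",(480,-285),70,45),("pot",(422,-122),60,30),("jar",(640,207),45,75)):
        k=crop(W,c,r,z,120); print(nm,k.min(0),k.max(0))
E
```

```text
top br 1936 [476.099 263.745  -0.282   4.031] 1.44832646415046
top br 1936 [476.33  264.101  -0.239   4.005] 1.2773022635072266
top st 1790 [615.048  24.335  -0.049   1.286] 0.8197870111039167
tin [ 447.359 -317.616   45.018] [ 523.288 -242.372   63.266]
pot [ 392.152 -147.815   30.286] [458.462 -80.017  48.309]
jar [624.655 195.803  75.31 ] [668.653 239.206 106.36 ]
side br 1027 [476.002 260.951  -0.249   4.297] 1.2344208480563665
side br 1027 [476.002 260.951  -0.249   4.313] 1.239047652400778
side st 1661 [615.842  23.322  -0.049   0.85 ] 0.7716438730109978
tin [ 447.462 -321.06    45.339] [ 523.662 -244.264   61.869]
pot [ 392.283 -149.483   30.38 ] [458.774 -80.709  46.905]
jar [626.212 190.443  75.075] [670.36  237.989 108.388]
both br 2963 [476.039 262.591  -0.272   4.093] 1.3829848710236732
both br 2963 [476.04  262.591  -0.272   4.093] 1.3829898034667778
both st 3451 [615.327  23.374  -0.049   1.122] 0.8411995293881276
tin [ 447.359 -321.06    45.018] [ 523.662 -242.372   63.266]
pot [ 392.152 -149.483   30.286] [458.774 -80.017  48.309]
jar [624.655 190.443  75.075] [670.36  239.206 108.388]
```

Run:
```python
from h import *
np.set_printoptions(precision=3,suppress=True)
P={n:dict(np.load(n+"0.npz")) for n in("top","side")}
C={n:cloud(P[n]).reshape(-1,3) for n in P}; C["both"]=np.vstack([C["top"],C["side"]])
for n,W in C.items():
    m=np.hypot(W[:,0]-495,W[:,1]-262)<115
    t=W[m&(np.abs(W[:,2])<6)]; tz=np.median(t[:,2])
    for zc in(9,14,20):
        b=W[m&(W[:,2]>zc)&(W[:,2]<90)]
        print(n,tz,zc,len(b),*fit(b,BR,[476,262,-.26,2]))
s=(476.1,262.6,-.26,0); T=(615.4,23.5,-.049,0)
out=[]
for n,(v,u) in dict(top=((80,260),(190,340)),side=((120,300),(230,390))).items():
    im=P[n]["color"].copy(); k=4; im=cv2.resize(im[v[0]:v[1],u[0]:u[1]],None,fx=k,fy=k,interpolation=cv2.INTER_CUBIC)
    for B,q,col in((BR,s,(0,0,255)),(ST,T,(0,255,0))):
        for c,h in B:
            K=np.array([[i,j,l] for i in(-1,1) for j in(-1,1) for l in(-1,1)])
            g=(px((c+K*h)@R.from_euler('z',q[2]).as_matrix().T+[q[0],q[1],q[3]],P[n])-[u[0],v[0]]+.5)*k
            for i in range(8):
                for j in range(i):
                    if (K[i]!=K[j]).sum()==1: cv2.line(im,tuple(int(x) for x in g[i]),tuple(int(x) for x in g[j]),col,1)
    cv2.imwrite(f"pics/{n}_ov.png",im[:600,:800])
```

```text
top 1.135971780378235 9 600 [475.403 262.957  -0.273  10.64 ] 0.9069379953127239
top 1.135971780378235 14 526 [475.569 262.948  -0.272  13.013] 0.9526253539089682
top 1.135971780378235 20 469 [475.49  262.922  -0.271  15.169] 0.9317389459945531
side 0.7264834351784857 9 659 [474.884 261.309  -0.233   6.421] 1.109521051203135
side 0.7264834351784857 14 573 [475.79  261.309  -0.235   9.092] 1.0255206196063824
side 0.7264834351784857 20 480 [475.445 261.432  -0.233   8.591] 1.0998010602315844
both 1.0341377930802813 9 1259 [475.032 260.738  -0.235   9.729] 1.016757200346234
both 1.0341377930802813 14 1099 [475.109 260.746  -0.236  11.431] 1.0369646085850306
both 1.0341377930802813 20 949 [475.26  260.76   -0.235  13.561] 1.0357730060647334
```

View pics/top_ov.png

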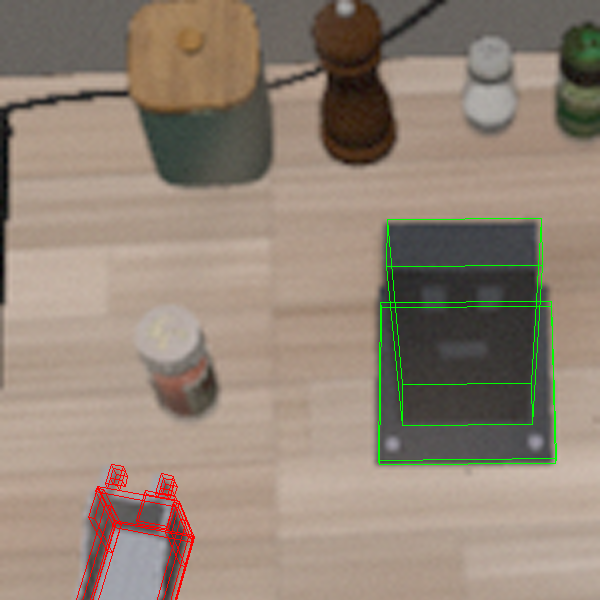

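View pics/side_ov.png

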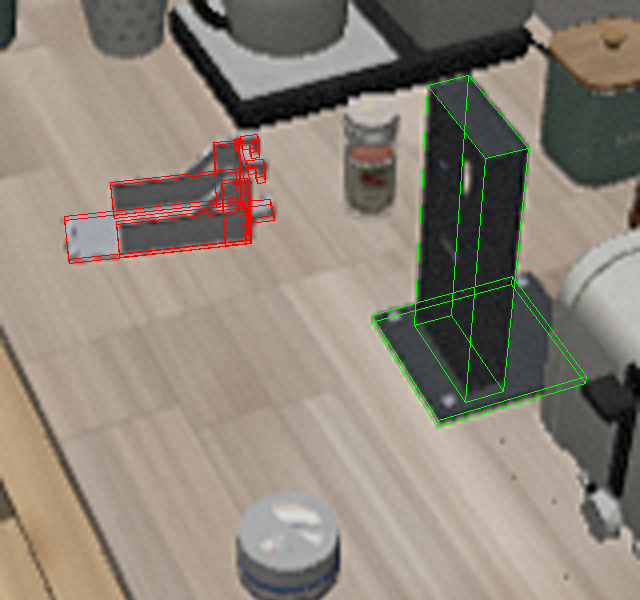

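The stand model overlays exactly. The bracket is within a few mm, so I'll refine it by silhouette.

```bash
cat >> h.py <<'E'
from scipy.optimize import minimize
BR2=BR+[box(33+5*i,53,a,a+4,35,40+5*i) for i in range(4) for a in(-28,24)]
def pts(B):
    K=np.array([[i,j,l] for i in(-1,1) for j in(-1,1) for l in(-1,1)])
    return [c+K*h for c,h in B]
def render(P,polys,Rm,t,win,k=4):
    (v0,v1),(u0,u1)=win; m=np.zeros(((v1-v0)*k,(u1-u0)*k),np.uint8)
    for b in polys:
        g=(px(b@Rm.T+t,P)-[u0,v0]+.5)*k
        cv2.fillConvexPoly(m,cv2.convexHull((g*16).round().astype(np.int32)),255,shift=4)
    return cv2.resize(m,(u1-u0,v1-v0),interpolation=cv2.INTER_AREA)/255.
E
python3 - <<'E'
from h import *
np.set_printoptions(precision=3,suppress=True)
P={n:dict(np.load(n+"0.npz")) for n in("top","side")}
win=dict(top=((192,275),(195,245)),side=((145,195),(238,304)))
M={}
for n in P:
    (a,b),(c,d)=win[n]; im=P[n]["color"][a:b,c:d].astype(float)
    chroma=im[...,2]-im[...,0]; M[n]=np.clip((30-chroma)/25,0,1); print(n,np.percentile(chroma,[2,20,50,80,98]))
    cv2.imwrite(f"pics/m_{n}.png",M[n]*255)
pp=pts(BR2)
def cost(s,ns):
    Rm=R.from_euler('z',s[2]/50).as_matrix()
    return sum(np.abs(render(P[n],pp,Rm,[s[0],s[1],0],win[n])-M[n]).sum() for n in ns)
for ns in(["top"],["side"],["top","side"]):
    r=minimize(cost,[476,262,-.25*50],args=(ns,),method="Nelder-Mead",options=dict(initial_simplex=[[476,262,-12.5],[480,262,-12.5],[476,266,-12.5],[476,262,-10]]))
    print(ns,r.x[:2],r.x[2]/50,r.fun)
E
```

```text
top [-11.  -7.  34.  37.  40.]
side [-11.  -1.  27.  29.  32.]
['top'] [475.326 265.91 ] -0.22882553255076182 56.53411764705882
['side'] [478.469 266.356] -0.2289472082669009 294.51921568627455
['top', 'side'] [476.373 265.993] -0.22607014194438776 379.80156862745093[ WARN:0@0.564] global loadsave.cpp:1063 imwrite_ Unsupported depth image for selected encoder is fallbacked to CV_8U.
```

```bash
cat >> h.py <<'E'
import json
np.set_printoptions(precision=4,suppress=True)
def cmd(): d=json.load(open("cmd.json")); return np.array(d[0]),R.from_quat(d[1])
def save(p,r): json.dump([list(map(float,p)),list(map(float,r.as_quat()))],open("cmd.json","w"))
def done(slide,turn): p,r=cmd(); p=p+r.apply(np.array(slide)*10.); r=r*R.from_rotvec(turn); save(p,r)
def plan(name,p,r):
    p0,r0=cmd(); print(name,"slide",r0.inv().apply(np.array(p)-p0)/10,"turn",(r0.inv()*r).as_rotvec(),"world",np.array(p))
TD=R.from_matrix([[-1,0,0],[0,1,0],[0,0,-1]])
def tool(yaw,lean):  # lean>0: hand back toward -x of bracket, tip toward +x
    return R.from_euler('z',yaw)*R.from_euler('y',-lean)*TD
E
python3 - <<'E'
from h import *
o=robot.get_obs(); save(o["position"],R.from_rotvec(o["tcp_rot"])); print(o["clock"],o["contact_force"],o["torque"])
yaw=-.229; r=tool(yaw,.5); z=r.as_matrix()[:,2]; print(z)
g=np.array([476.2,265,0])+R.from_euler('z',yaw).apply([12,0,24])
tcp=g+19*z
plan("pre",tcp-80*z,r); plan("grasp",tcp,r)
E
```

```text
1.0 [-0.7241 -0.2468  0.1732] [ 0.0089  0.0249 -0.0016]
[ 0.4669 -0.1088 -0.8776]
pre slide [-32.4019 -12.7658  15.3767] turn [-0.0394 -0.4989 -0.1545] world [459.4052 268.9147  77.5325]
grasp slide [-36.1896 -12.1631  22.3974] turn [-0.0394 -0.4989 -0.1545] world [496.758  260.2082   7.3259]
```

Request:
apply_moves(slide=[[-6,-2.4,1.5],[-12,-4.8,3.5],[-18,-7,6],[-24,-9.5,9],[-29,-11.5,12],[-32.4,-12.77,15.38],[-32.4,-12.77,15.38],[-32.4,-12.77,15.38]], turn=[[-0.0065,-0.083,-0.026],[-0.013,-0.166,-0.051],[-0.02,-0.25,-0.077],[-0.026,-0.333,-0.103],[-0.033,-0.416,-0.129],[-0.0394,-0.499,-0.1545],[-0.0394,-0.499,-0.1545],[-0.0394,-0.499,-0.1545]], fingers=1)

```text
clock: 2.0
position: [459.6, 269.0, 78.2]
tcp_rot: [0.304, 2.627, -0.076]
contact_force: [0.0, -0.1, 1.0]
gripper_width: 85.2
gripper_force: 0.0
```

Run:
```python
from h import *
done([-32.4,-12.77,15.38],[-0.0394,-0.499,-0.1545])
o=robot.get_obs(); p,r=cmd(); print(o["clock"],o["position"]-p,(r.inv()*R.from_rotvec(o["tcp_rot"])).as_rotvec(),o["joint_pos"],o["contact_force"])
g=r.as_matrix()[:,2]; plan("grasp",p+80*g,r)
P=camera("top"); (a,b),(c,d)=(180,280),(180,280)
im=P["color"].copy()
cv2.imwrite("pics/pre.png",cv2.resize(np.hstack([im[150:290,160:300],camera("side")["color"][70:210,210:350]]),None,fx=2.8,fy=2.8))
```

```text
2.0 [0.2286 0.0751 0.6668] [-0.0003  0.0004  0.0016] [ 0.7428 -0.2639 -0.5255  1.0103 -0.4067  0.9112] [ 0.0476 -0.1418  0.9569]
grasp slide [ 0. -0.  8.] turn [0. 0. 0.] world [496.7274 260.1713   7.2951]
```

View pics/pre.png

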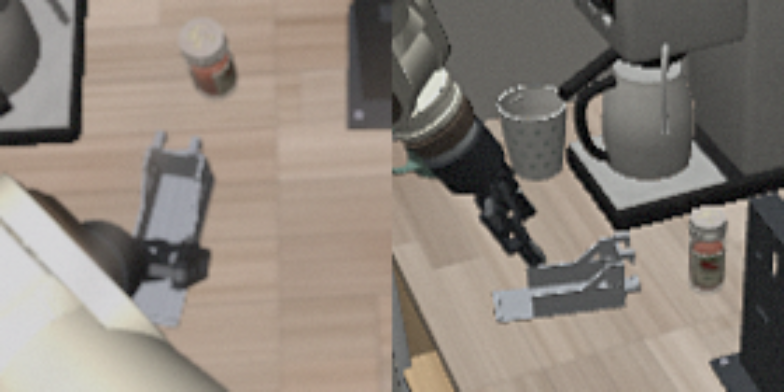

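Left half: the open fingers at (150..205, 265) straddle the bracket walls and line up with them. Right half: the hand leans back over the wall's front. Descending and gripping.

Request:
apply_moves(slide=[[0,0,2.5],[0,0,5],[0,0,6.5],[0,0,7.5],[0,0,8],[0,0,8]], turn=[[0,0,0],[0,0,0],[0,0,0],[0,0,0],[0,0,0],[0,0,0]])

```text
clock: 2.85
position: [496.8, 260.3, 7.5]
tcp_rot: [0.302, 2.626, -0.077]
contact_force: [-0.1, -0.2, 0.1]
gripper_width: 85.4
gripper_force: 0.0
```

Request:
apply_moves(slide=[[0,0,0],[0,0,0],[0,0,0],[0,0,0],[0,0,0],[0,0,0],[0,0,0],[0,0,0]], turn=[[0,0,0],[0,0,0],[0,0,0],[0,0,0],[0,0,0],[0,0,0],[0,0,0],[0,0,0]], fingers=0.4, squeeze=60)

```text
clock: 3.85
position: [496.9, 260.4, 8.1]
tcp_rot: [0.302, 2.626, -0.076]
contact_force: [-4.6, -0.1, 5.8]
gripper_width: 55.0
gripper_force: 65.4
```

```bash
cat >> h.py <<'E'
S=np.array([615.4,23.5,0.]); SY=-.049
def brk_target(hx,hz,th,hy=0):  # bracket pose with hooks point at stand (hx,hy,hz), tilt th
    r=R.from_euler('z',SY)*R.from_euler('y',th); h=S+R.from_euler('z',SY).apply([hx,hy,hz])
    return h-r.apply([75,0,66]),r
def grip(): d=json.load(open("grip.json")); return np.array(d[0]),R.from_quat(d[1])  # bracket in tool
def savegrip(p,r): json.dump([list(map(float,p)),list(map(float,r.as_quat()))],open("grip.json","w"))
def tcp_for(bp,br):
    gp,gr=grip(); r=br*gr.inv(); return bp-r.apply(gp),r
E
python3 - <<'E'
from h import *
done([0,0,8],[0,0,0])
p,r=cmd(); bp=np.array([476.2,265,0]); br=R.from_euler('z',-.229)
gp=r.inv().apply(bp-p); print(gp); gp[1]=0  # centred by grip
gr=R.from_euler('y',0)*(r.inv()*br); savegrip(gp,gr)
plan("lift",p+[0,0,120],r)
plan("pre",*tcp_for(*brk_target(-70,200,np.radians(25))))
E
```

```text
[22.0034  0.0427 -3.7091]
lift slide [ -5.7537  -0.0005 -10.5307] turn [0. 0. 0.] world [496.7274 260.1713 127.2951]
pre slide [-10.2338 -22.9281 -12.9002] turn [-0.0505  0.4351 -0.1743] world [471.9014  30.5369 169.5796]
```

Request:
apply_moves(slide=[[-1,0,-1.8],[-2.9,0,-5.3],[-4.8,0,-8.8],[-6.5,-3,-11],[-7.5,-8,-11.7],[-8.5,-13,-12.2],[-9.4,-18,-12.6],[-10,-21.5,-12.9],[-10.23,-22.93,-12.9],[-10.23,-22.93,-12.9]], turn=[[0,0,0],[0,0,0],[0,0,0],[-0.005,0.04,-0.017],[-0.015,0.12,-0.05],[-0.025,0.21,-0.085],[-0.035,0.3,-0.12],[-0.045,0.38,-0.15],[-0.0505,0.435,-0.1743],[-0.0505,0.435,-0.1743]])

```text
clock: 5.1
position: [472.2, 29.4, 169.0]
tcp_rot: [0.079, 3.078, -0.003]
contact_force: [-0.3, -0.4, -3.7]
gripper_width: 55.4
gripper_force: 64.6
```

Run:
```python
from h import *
done([-10.23,-22.93,-12.9],[-0.0505,.4351,-.1743])
o=robot.get_obs(); p,r=cmd(); print(o["clock"],o["position"]-p,(r.inv()*R.from_rotvec(o["tcp_rot"])).as_rotvec(),o["joint_pos"],o["contact_force"],o["gripper_width"])
mp=o["position"]; mr=R.from_rotvec(o["tcp_rot"]); gp,gr=grip(); bp=mp+mr.apply(gp); br=mr*gr
out=[]
for n in("top","side"):
    P=camera(n); np.savez(f"{n}1.npz",**P); im=P["color"].copy()
    k=3;c=px(bp,P)[0].astype(int); v0,u0=max(c[1]-80,0),c[0]-60; im=cv2.resize(im[v0:v0+190,u0:u0+130],None,fx=k,fy=k,interpolation=cv2.INTER_CUBIC)
    K=np.array([[i,j,l] for i in(-1,1) for j in(-1,1) for l in(-1,1)])
    for b in pts(BR):
        g=(px(b@br.as_matrix().T+bp,P)-[u0,v0]+.5)*k
        for i in range(8):
            for j in range(i):
                if (K[i]!=K[j]).sum()==1: cv2.line(im,tuple(int(x) for x in g[i]),tuple(int(x) for x in g[j]),(0,0,255),1)
    out.append(im)
cv2.imwrite("pics/inair.png",np.hstack(out))
```

```text
5.1 [ 0.3227 -1.0923 -0.5977] [0.0004 0.0013 0.0024] [ 0.0668 -0.1747 -0.1985  1.485  -0.0076  0.1181] [-0.3079 -0.361  -3.7436] 55.352599425801245
```

View pics/inair.png

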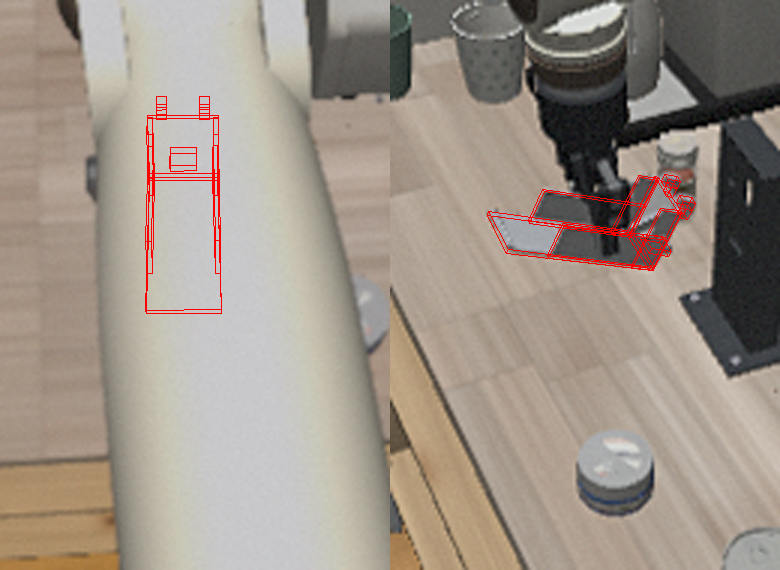

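Left: the arm blocks the top view. Right: the predicted wireframe sits nearly on the bracket, though the tongue may be a few mm off at (495,213). I'll refine with depth and silhouette from the side camera.

```bash
cat >> h.py <<'E'
def bfit(P,bp,br,thr=60,tol=9,ex=True):
    W=cloud(P); B=P["color"].max(2); q=(W.reshape(-1,3)-bp)@br.as_matrix(); ok=np.isfinite(q[:,0])
    d=np.full(len(q),99.); d[ok]=sdf(q[ok],BR2); m=(np.abs(d)<tol)&(B.ravel()>thr)
    if ex: m&=~((np.abs(q[:,0]-12)<22)&(q[:,2]>6))
    Q=q[m]
    f=lambda s: sdf((Q-[s[0],s[3],s[1]])@R.from_euler('y',s[2]).as_matrix(),BR2)
    out=[]
    for fixy in(True,False):
        g=(lambda s:f([s[0],s[1],s[2]/50,0])) if fixy else (lambda s:f([s[0],s[1],s[2]/50,s[3]]))
        r=least_squares(g,[0,0,0] if fixy else [0,0,0,0],loss='soft_l1',f_scale=1.5); out.append((r.x,np.median(np.abs(g(r.x)))))
    return len(Q),out
E
python3 - <<'E'
from h import *
P=dict(np.load("side1.npz")); o=robot.get_obs(); mp=o["position"]; mr=R.from_rotvec(o["tcp_rot"]); gp,gr=grip(); bp=mp+mr.apply(gp); br=mr*gr
for thr in(50,70):
  for tol in(7,11): print(thr,tol,bfit(P,bp,br,thr,tol))
# silhouette of tongue, rear: chroma mask
win=((110,220),(200,320)); c=px(bp,P)[0].astype(int); win=((c[1]-45,c[1]+30),(c[0]-45,c[0]+50))
(a,b),(cc,d)=win; im=P["color"][a:b,cc:d].astype(float); ch=im[...,2]-im[...,0]
M=np.clip((18-ch)/20,0,1); pp=pts(BR2); 
v,u=np.mgrid[a:b,cc:d]
base=render(P,pp,br.as_matrix(),bp,win)
pxg=px(bp+br.apply([12,0,20]),P)[0]; Wt=(np.abs(u-pxg[0])>14)*1.
# keep band near the model silhouette
band=cv2.dilate((base>.5).astype(np.uint8),np.ones((9,9)))
Wt*=band
def cost(s): return (Wt*np.abs(render(P,pp,(br*R.from_euler('y',s[2]/50)).as_matrix(),bp+br.apply([s[0],0,s[1]]),win)-M)).sum()
r=minimize(cost,[0,0,0],method="Nelder-Mead",options=dict(initial_simplex=[[0,0,0],[4,0,0],[0,4,0],[0,0,3]])); print(r.x,cost([0,0,0]),r.fun)
E
```

```text
50 7 (950, [(array([-0.1508,  1.2011,  0.1081]), np.float64(1.0292351368376467)), (array([-0.4231,  1.1912,  0.2055, -1.7199]), np.float64(0.9489544879673488))])
50 11 (951, [(array([-0.1499,  1.2083,  0.1053]), np.float64(1.0314616950606705)), (array([-0.3752,  1.2516,  0.1596, -1.7918]), np.float64(0.943484024363471))])
70 7 (938, [(array([-0.1507,  1.2013,  0.1079]), np.float64(1.0232564444320236)), (array([-0.4325,  1.1922,  0.2036, -1.7454]), np.float64(0.9460469696518192))])
70 11 (939, [(array([-0.15  ,  1.2081,  0.1056]), np.float64(1.02507733335338)), (array([-0.3857,  1.2409,  0.1699, -1.7975]), np.float64(0.9510865745577135))])
[1.0195 2.5272 0.1036] 114.6872549019608 84.59705882352942
```

```bash
sed -i 's/^S=.*/S=np.array([615.8,24.5,0.])/' h.py
python3 - <<'E'
from h import *
o=robot.get_obs(); p,r=cmd(); print(o["clock"],o["position"]-p,(r.inv()*R.from_rotvec(o["tcp_rot"])).as_rotvec(),o["contact_force"])
for hx,hz in((-35,195),(-10,195)): plan(hx,*tcp_for(*brk_target(hx,hz,np.radians(24.5))))
E
```

```text
5.2 [-0.0942  0.1747 -0.5308] [0.0001 0.0001 0.0008] [-0.2836  1.4145 -2.4753]Traceback (most recent call last):
  File "<stdin>", line 3, in <module>
  File "h.py", line 48, in brk_target
    r=R.from_euler('z',SY)*R.from_euler('y',th); h=S+R.from_euler('z',SY).apply([hx,hy,hz])
                       ^^
NameError: name 'SY' is not defined. Did you mean: 'ST'?
```

```bash
sed -i 's/^S=.*/S=np.array([615.8,24.3,0.]); SY=-.049/' h.py
python3 - <<'E'
from h import *
for hx,hz in((-35,195),(-10,195)): plan(hx,*tcp_for(*brk_target(hx,hz,np.radians(24.5))))
E
```

```text
-35 slide [-3.5233  0.0831  0.7883] turn [ 0.     -0.0087  0.    ] world [507.5274  29.6095 163.9379]
-10 slide [-6.0183  0.083   0.9476] turn [ 0.     -0.0087  0.    ] world [532.4974  28.3849 163.9379]
```

Request:
apply_moves(slide=[[-1.5,0.04,0.3],[-3,0.08,0.6],[-4.2,0.08,0.75],[-4.8,0.083,0.82],[-5,0.083,0.83],[-5,0.083,0.83],[-5,0.083,0.83]], turn=[[0,-0.004,0],[0,-0.0087,0],[0,-0.0087,0],[0,-0.0087,0],[0,-0.0087,0],[0,-0.0087,0],[0,-0.0087,0]])

```text
clock: 6.08
position: [522.1, 28.9, 164.6]
tcp_rot: [0.075, 3.068, -0.003]
contact_force: [-0.1, 0.8, -2.2]
gripper_width: 54.9
gripper_force: 64.6
```

```bash
cat >> h.py <<'E'
def look(tag,draw=True,n="side",half=(45,75),k=5):
    o=robot.get_obs(); P=camera(n); mp=o["position"]; mr=R.from_rotvec(o["tcp_rot"]); gp,gr=grip(); bp=mp+mr.apply(gp); br=mr*gr
    if draw:
        v0s,u0s=px(S+[-30,0,150],P)[0][::-1].astype(int)
        v0,u0=max(v0s-half[0],0),u0s-half[1]; im=cv2.resize(P["color"][v0:v0s+half[0],u0:u0s+half[1]],None,fx=k,fy=k,interpolation=cv2.INTER_CUBIC); cv2.imwrite(f"pics/{tag}.png",im)
    p,r=cmd(); print(o["clock"],"err",o["position"]-p,"F",o["contact_force"],"T",o["torque"],o["gripper_width"])
    # hooks point in stand frame by robot, and camera correction
    h=R.from_euler('z',-SY).apply(bp+br.apply([75,0,66])-S); print("hooks(stand) by robot",h,"tilt",np.degrees((R.from_euler('z',-SY)*br).as_rotvec()))
    return P,bp,br
E
python3 - <<'E'
from h import *
done([-5,.083,.83],[0,-.0087,0])
P,bp,br=look("hx20"); print(bfit(P,bp,br,60,9))
W=cloud(P).reshape(-1,3); s=W[(W[:,0]>605)&(W[:,0]<655)&(np.abs(W[:,1]-24)<60)&(W[:,2]>12)&(W[:,2]<235)]; print(fit(s,ST,[615,24,-.05,0]))
E
```

```text
6.075 err [-0.1841 -0.0128  0.1167] F [-0.101   0.7521 -2.1924] T [-0.0272  0.1166 -0.0099] 54.89294969501936
hooks(stand) by robot [-20.426   -0.0191 195.6549] tilt [-0.0006 24.4892  0.0024]
(881, [(array([-0.8181,  1.3116,  0.1487]), np.float64(0.9242613771353221)), (array([-0.557 ,  1.4157,  0.071 , -1.2117]), np.float64(0.990988686920943))])
(array([615.8418,  23.402 ,  -0.0507,   0.6428]), np.float64(0.8222652607039755))
```

View pics/hx20.png

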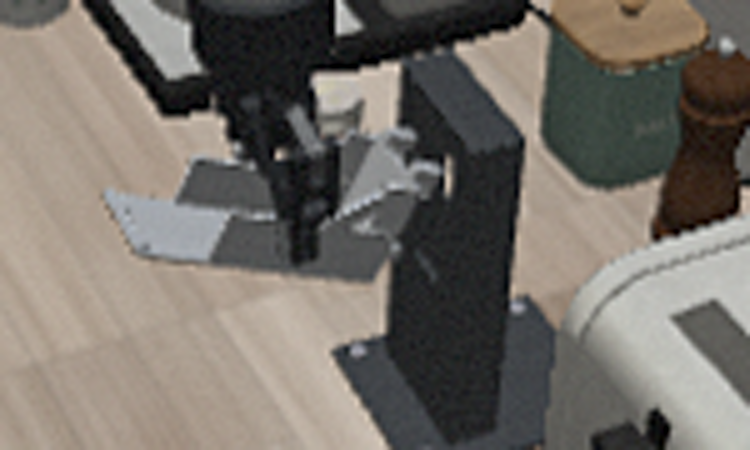

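The hooks at (400,140) and (430,175) line up just in front of the slots, and the camera and robot readings agree within about 1 mm. Entering the slots.

Request:
apply_moves(slide=[[-0.3,0,0.05],[-0.6,0,0.09],[-0.9,0,0.11],[-1.2,0,0.13],[-1.5,0,0.15],[-1.7,0,0.16],[-1.7,0,0.16]], turn=[[0,0,0],[0,0,0],[0,0,0],[0,0,0],[0,0,0],[0,0,0],[0,0,0]])

```text
clock: 7.0
position: [539.4, 28.0, 164.0]
tcp_rot: [0.075, 3.068, -0.003]
contact_force: [-0.3, -0.9, -2.8]
gripper_width: 55.0
gripper_force: 64.6
```

Run:
```python
from h import *
done([-1.7,0,.16],[0,0,0])
P,bp,br=look("hx3",False); print(bfit(P,bp,br,60,9))
```

```text
7.0 err [ 0.0638 -0.038  -0.0661] F [-0.2677 -0.874  -2.832 ] T [0.0133 0.1365 0.01  ] 54.95071801118079
hooks(stand) by robot [ -3.0981  -0.0384 195.0886] tilt [-0.0002 24.5037 -0.0032]
(846, [(array([ 0.0404,  1.2503, -0.2181]), np.float64(0.9498230833467041)), (array([ 0.0412,  1.3142, -0.2689, -1.5218]), np.float64(0.851949341537205))])
```

Inside the slots with no contact so far. Advancing the last 3 mm in small steps.

Request:
apply_moves(slide=[[-0.1,0,0.006],[-0.2,0,0.013],[-0.25,0,0.016],[-0.3,0,0.02],[-0.3,0,0.02]], turn=[[0,0,0],[0,0,0],[0,0,0],[0,0,0],[0,0,0]])

```text
clock: 7.68
position: [541.5, 27.9, 164.0]
tcp_rot: [0.075, 3.07, -0.003]
contact_force: [-6.3, 0.6, -0.3]
gripper_width: 54.9
gripper_force: 64.7
```

Request:
apply_moves(slide=[[0.02,0,0.3],[0.04,0,0.6],[0.065,0,0.9],[0.085,0,1.2],[0.1,0,1.4],[0.1,0,1.4]], turn=[[0,0,0],[0,0,0],[0,0,0],[0,0,0],[0,0,0],[0,0,0]])

```text
clock: 8.43
position: [541.5, 28.0, 150.1]
tcp_rot: [0.075, 3.069, -0.003]
contact_force: [-7.0, 1.1, 0.8]
gripper_width: 55.2
gripper_force: 65.1
```

Run:
```python
from h import *
done([-.3,0,.02],[0,0,0]); done([.1,0,1.4],[0,0,0])
P,bp,br=look("low",False); print(bfit(P,bp,br,60,9))
```

```text
8.425 err [-0.8     0.0631  0.0652] F [-6.9658  1.1009  0.7549] T [ 0.0655  1.0628 -0.0066] 55.24250308742218
hooks(stand) by robot [ -0.9071   0.0308 181.1167] tilt [ 0.003  24.5701  0.0087]
(814, [(array([ 0.1432,  1.8208, -0.6881]), np.float64(1.0460480097359697)), (array([ 0.1865,  1.8333, -0.6888, -1.2822]), np.float64(0.9773197324112317))])
```

Request:
apply_moves(slide=[[0.015,0,0.2],[0.03,0,0.35],[0.035,0,0.45],[0.045,0,0.55],[0.045,0,0.55]], turn=[[0,0,0],[0,0,0],[0,0,0],[0,0,0],[0,0,0]])

```text
clock: 9.1
position: [541.8, 28.0, 145.5]
tcp_rot: [0.075, 3.068, -0.003]
contact_force: [-8.3, 1.2, 5.5]
gripper_width: 55.1
gripper_force: 65.3
```

Run:
```python
from h import *
done([.045,0,.55],[0,0,0])
P,bp,br=look("hook",True); print(bfit(P,bp,br,60,9))
for a in(22,18,14,12,10,8,6): plan(a,*tcp_for(*brk_target(-.5,175.9,np.radians(a))))
```

```text
9.1 err [-0.5028  0.0629  0.9706] F [-8.2998  1.2018  5.5208] T [0.0407 1.0998 0.0534] 55.07362867007394
hooks(stand) by robot [ -0.7035   0.0415 176.6049] tilt [ 0.009  24.4914  0.0099]
(815, [(array([ 0.5785,  1.0899, -0.9996]), np.float64(0.9653515225716589)), (array([ 0.8873,  1.3539, -1.2654, -1.0297]), np.float64(0.9985061448449528))])
22 slide [-0.0906  0.0001  0.2969] turn [ 0.     -0.0436  0.    ] world [543.409   27.8498 141.6657]
18 slide [-0.3105  0.0001  0.8079] turn [ 0.     -0.1134  0.    ] world [545.9694  27.7243 136.7281]
14 slide [-0.5655  0.0001  1.3023] turn [ 0.     -0.1832  0.    ] world [548.8675  27.5822 131.9814]
12 slide [-0.7058  0.0001  1.5426] turn [ 0.     -0.2182  0.    ] world [550.4388  27.5051 129.6869]
10 slide [-0.8544  0.0001  1.7778] turn [ 0.     -0.2531  0.    ] world [552.0892  27.4242 127.4487]
8 slide [-1.0111  0.0001  2.0076] turn [ 0.    -0.288  0.   ] world [553.8166  27.3395 125.2695]
6 slide [-1.1758  0.0001  2.2319] turn [ 0.     -0.3229  0.    ] world [555.6189  27.2511 123.152 ]
```

View pics/hook.png

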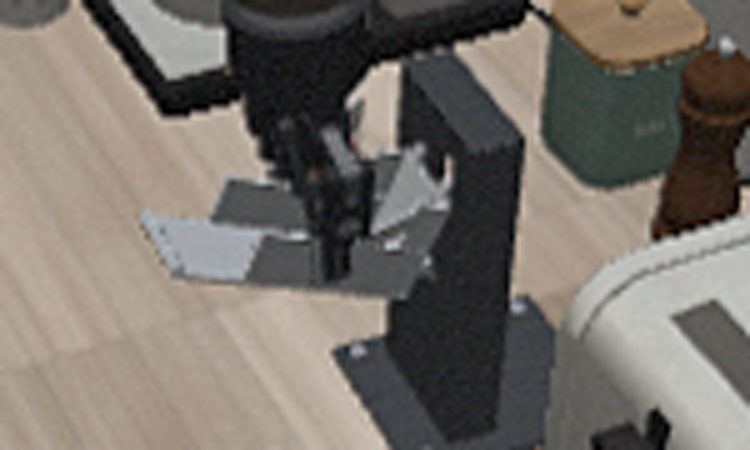

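The hooks have gone into the slots at (445,190) and rest on the slot edges. The lug is at (428,265), in front of the lower slot. Swinging down about the hooks.

Request:
apply_moves(slide=[[-0.09,0,0.3],[-0.2,0,0.55],[-0.31,0,0.81],[-0.44,0,1.05],[-0.565,0,1.3],[-0.705,0,1.54],[-0.705,0,1.54]], turn=[[0,-0.0436,0],[0,-0.0785,0],[0,-0.1134,0],[0,-0.148,0],[0,-0.1832,0],[0,-0.2182,0],[0,-0.2182,0]])

```text
clock: 10.02
position: [549.9, 27.6, 130.2]
tcp_rot: [0.069, 2.849, -0.01]
contact_force: [-6.2, 0.3, 1.4]
gripper_width: 55.1
gripper_force: 65.2
```

Run:
```python
from h import *
done([-.705,0,1.54],[0,-.2182,0])
P,bp,br=look("sw12",False); print(bfit(P,bp,br,60,9))
for a in(10,8,6,4): plan(a,*tcp_for(*brk_target(-.5,175.9,np.radians(a))))
```

```text
10.025 err [-0.5686  0.097   0.5373] F [-6.2455  0.3186  1.4224] T [ 0.0743  1.3425 -0.0305] 55.09629046759596
hooks(stand) by robot [ -1.127    0.0762 176.5244] tilt [ 0.0096 11.9452  0.0162]
(924, [(array([ 0.0022,  0.9386, -0.4114]), np.float64(0.9981201803623414)), (array([ 0.2463,  0.9449, -0.4153, -1.3966]), np.float64(0.9433022889048672))])
10 slide [-0.0944  0.0001  0.2645] turn [ 0.     -0.0349  0.    ] world [552.0892  27.4242 127.4487]
8 slide [-0.1977  0.0001  0.5228] turn [ 0.     -0.0698  0.    ] world [553.8166  27.3395 125.2695]
6 slide [-0.3099  0.0001  0.7774] turn [ 0.     -0.1047  0.    ] world [555.6189  27.2511 123.152 ]
4 slide [-0.4309  0.0001  1.0279] turn [ 0.     -0.1396  0.    ] world [557.494   27.1591 121.0988]
```

Request:
apply_moves(slide=[[-0.05,0,0.13],[-0.09,0,0.26],[-0.14,0,0.39],[-0.2,0,0.52],[-0.2,0,0.52]], turn=[[0,-0.0175,0],[0,-0.035,0],[0,-0.0524,0],[0,-0.07,0],[0,-0.07,0]])

```text
clock: 10.7
position: [553.4, 27.4, 125.4]
tcp_rot: [0.068, 2.78, -0.012]
contact_force: [-5.5, 0.3, -0.4]
gripper_width: 54.8
gripper_force: 65.1
```

Request:
apply_moves(slide=[[-0.05,0,0.13],[-0.11,0,0.25],[-0.17,0,0.38],[-0.17,0,0.38]], turn=[[0,-0.0175,0],[0,-0.035,0],[0,-0.0524,0],[0,-0.0524,0]])

```text
clock: 11.2
position: [556.1, 27.3, 122.2]
tcp_rot: [0.067, 2.729, -0.014]
contact_force: [-7.3, 0.8, 0.1]
gripper_width: 54.9
gripper_force: 65.3
```

Run:
```python
from h import *
done([-.2,0,.52],[0,-.07,0]);done([-.17,0,.38],[0,-.0524,0])
P,bp,br=look("sw5",True); print(bfit(P,bp,br,60,9))
```

```text
11.2 err [-0.6145  0.0642 -0.1318] F [-7.342   0.8367  0.1396] T [ 0.109   1.1681 -0.035 ] 54.93676917977893
hooks(stand) by robot [ -0.8816   0.0428 175.9729] tilt [0.0039 5.025  0.0139]
(958, [(array([ 1.4002,  1.9646, -0.8105]), np.float64(0.9921854283088589)), (array([ 1.7422,  2.1908, -1.0285, -1.7152]), np.float64(0.9539146678430215))])
```

View pics/sw5.png

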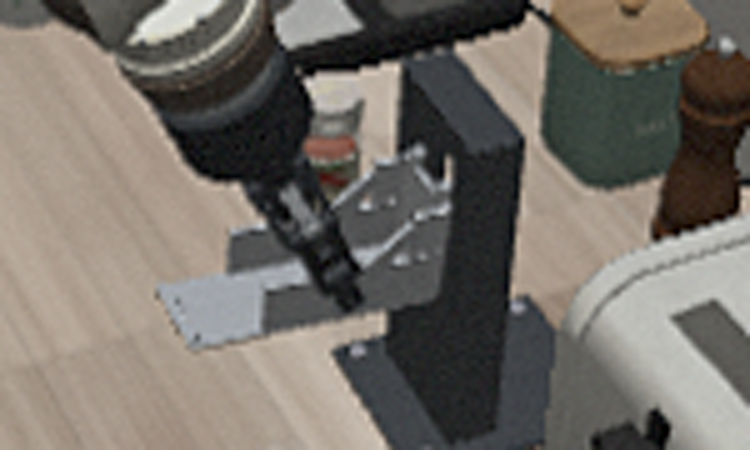

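The lug has entered the lower slot and the bracket sits about 5° front-up. Releasing, then backing out along the fingers.

Request:
apply_moves(slide=[[0,0,0],[0,0,0],[0,0,0],[0,0,0],[0,0,-0.5],[0,0,-2],[0,0,-5],[0,0,-9],[0,0,-12],[0,0,-12]], turn=[[0,0,0],[0,0,0],[0,0,0],[0,0,0],[0,0,0],[0,0,0],[0,0,0],[0,0,0],[0,0,0],[0,0,0]], fingers=1)

```text
clock: 12.5
position: [509.0, 29.7, 236.5]
tcp_rot: [0.067, 2.722, -0.013]
contact_force: [-0.0, 0.4, -0.2]
gripper_width: 85.2
gripper_force: 0.0
```

Run:
```python
from h import *
done([0,0,-12],[0,0,0])
o=robot.get_obs(); p,r=cmd(); print(o["clock"],o["position"],o["position"]-p,o["contact_force"],o["gripper_width"])
P=camera("side")
for a in(3,6,9):
    bp,br=brk_target(-.7,176.3,np.radians(a)); print(a,bfit(P,bp,br,60,9,False))
rz=R.from_euler('z',SY); rp=tool(SY,0.1)
for z in(165,135,118): plan(z,S+rz.apply([-134,0,z]),rp)
```

```text
12.5 [508.9633  29.7016 236.4908] [0.316  0.1461 4.2355] [-0.0408  0.4332 -0.1801] 85.21737292333086
3 (1269, [(array([ 1.4891, -2.1183, -2.6308]), np.float64(1.0296529748587027)), (array([ 1.8438, -1.9743, -2.7686, -1.2103]), np.float64(0.9879198223722021))])
6 (1091, [(array([ 4.4714, -5.0176, -4.4673]), np.float64(1.0106656248735533)), (array([ 4.492 , -5.0036, -4.5294, -1.2037]), np.float64(0.9787888740330568))])
9 (978, [(array([ 8.2262, -7.8155, -7.0927]), np.float64(1.0290432945428176)), (array([11.2321, -9.0568, -9.5308, -1.2036]), np.float64(0.9839102201734988))])
165 slide [5.1469 0.0001 5.0874] turn [-0.      0.3131  0.    ] world [481.9608  30.8634 165.    ]
135 slide [6.3511 0.0002 7.8351] turn [-0.      0.3131  0.    ] world [481.9608  30.8634 135.    ]
118 slide [7.0335 0.0002 9.3921] turn [-0.      0.3131  0.    ] world [481.9608  30.8634 118.    ]
```

Run:
```python
from h import *
rz=R.from_euler('z',SY)
for n in("side","top"):
    P=camera(n); W=(cloud(P).reshape(-1,3)-S)@rz.as_matrix()
    print(n,bfit(P,*brk_target(-.3,176.3,np.radians(.5)),60,7,False))
    m=(W[:,0]>-150)&(W[:,0]<-76)&(np.abs(W[:,1])<20)&(W[:,2]>95)&(W[:,2]<135); q=W[m]; q=q[np.abs(q[:,2]-np.median(q[:,2]))<8]
    c=np.polyfit(q[:,0],q[:,2],1); print(len(q),"slope deg",-np.degrees(np.arctan(c[0])),"z at -133",np.polyval(c,-133),"xmin",q[:,0].min())
    st=(W[:,0]>2)&(W[:,0]<30)&(np.abs(W[:,1])<40)&(W[:,2]>215)&(W[:,2]<240); print("stand top",np.median(W[st,2]))
im=camera("side")["color"]; cv2.imwrite("pics/rel.png",cv2.resize(im[120:230,260:400],None,fx=5,fy=5,interpolation=cv2.INTER_CUBIC))
```

```text
side (1271, [(array([-0.8013,  1.5568, -1.2167]), np.float64(1.005454492908573)), (array([-0.6735,  1.5242, -1.1905, -1.4425]), np.float64(0.9784441395433241))])
179 slope deg -0.06354482370061872 z at -133 113.11985043324012 xmin -149.89222955058193
stand top 229.63348054608593
top (0, [(array([0., 0., 0.]), np.float64(nan)), (array([0., 0., 0., 0.]), np.float64(nan))])
  return _methods._mean(a, axis=axis, dtype=dtype,
  ret = ret.dtype.type(ret / rcount)
Traceback (most recent call last):
TypeError: expected non-empty vector for x
```

The bracket already looks level, with a slope of about 0° and the tongue at z about 113 mm. I'll still press the tongue as asked, to confirm it's locked.

Request:
apply_moves(slide=[[1.5,0,1.3],[3,0,2.6],[4.3,0,4],[5.15,0,5.09],[5.55,0,6.01],[5.95,0,6.92],[6.35,0,7.83],[6.7,0,8.6],[6.87,0,9.02],[6.87,0,9.02]], turn=[[0,0.08,0],[0,0.16,0],[0,0.24,0],[0,0.313,0],[0,0.313,0],[0,0.313,0],[0,0.313,0],[0,0.313,0],[0,0.313,0],[0,0.313,0]], fingers=0)

```text
clock: 13.9
position: [481.9, 30.9, 122.0]
tcp_rot: [0.074, 3.04, -0.004]
contact_force: [-0.3, 0.0, 0.3]
gripper_width: -0.1
gripper_force: 0.0
```

Run:
```python
from h import *
done([6.87,0,9.02],[0,.313,0])
o=robot.get_obs(); p,r=cmd(); print(o["clock"],o["position"],o["position"]-p,o["contact_force"],o["gripper_width"])
P=camera("side"); print(bfit(P,*brk_target(-.3,176.3,0),60,7,False))
cv2.imwrite("pics/press.png",cv2.resize(P["color"][120:230,260:400],None,fx=5,fy=5,interpolation=cv2.INTER_CUBIC))
for d in(5,9,11): plan(d,p+[0,0,-d],r)
```

```text
13.9 [481.8608  30.869  121.9712] [-0.1038  0.008  -0.0931] [-0.3436  0.0348  0.2918] -0.11960339777786752
(1188, [(array([-1.9608,  1.3399, -0.058 ]), np.float64(1.0184903181206444)), (array([-1.884 ,  1.5682, -0.0633, -1.1667]), np.float64(0.9433200870092292))])
5 slide [0.0499 0.     0.4975] turn [0. 0. 0.] world [481.9646  30.861  117.0642]
9 slide [0.0899 0.     0.8955] turn [0. 0. 0.] world [481.9646  30.861  113.0642]
11 slide [0.1099 0.     1.0945] turn [0. 0. 0.] world [481.9646  30.861  111.0642]
```

View pics/press.png

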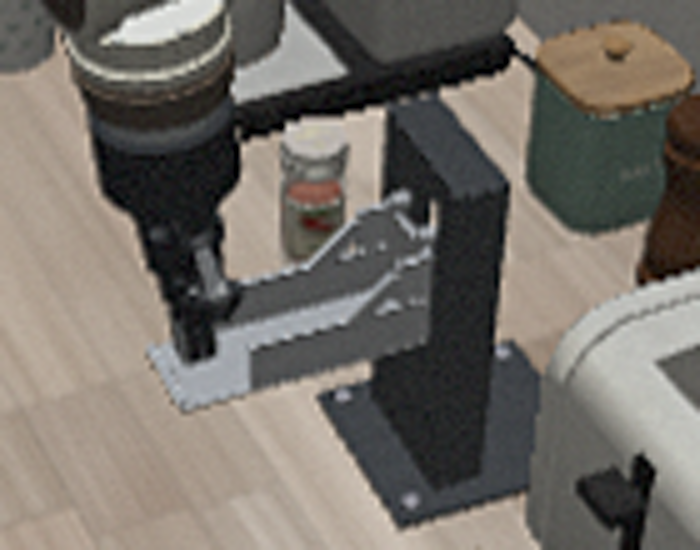

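The closed fingertips are at (195,355), just above the tongue, and the bracket hangs level. Pressing gently.

Request:
apply_moves(slide=[[0.03,0,0.3],[0.05,0,0.5],[0.07,0,0.65],[0.075,0,0.75],[0.085,0,0.85],[0.09,0,0.92]], turn=[[0,0,0],[0,0,0],[0,0,0],[0,0,0],[0,0,0],[0,0,0]])

```text
clock: 14.7
position: [482.0, 30.9, 112.8]
tcp_rot: [0.074, 3.041, -0.004]
contact_force: [-1.2, 0.9, 0.9]
gripper_width: -0.1
gripper_force: 0.7
```

Request:
apply_moves(slide=[[0.005,0,0.05],[0.01,0,0.1],[0.015,0,0.15],[0.02,0,0.2],[0.02,0,0.2]], turn=[[0,0,0],[0,0,0],[0,0,0],[0,0,0],[0,0,0]])

```text
clock: 15.32
position: [482.2, 30.9, 111.5]
tcp_rot: [0.074, 3.04, -0.004]
contact_force: [-2.8, -0.1, 7.7]
gripper_width: 0.0
gripper_force: 3.5
```

Request:
apply_moves(slide=[[0.005,0,0.05],[0.01,0,0.1],[0.01,0,0.1],[0.01,0,0.1]], turn=[[0,0,0],[0,0,0],[0,0,0],[0,0,0]])

```text
clock: 15.82
position: [482.3, 30.9, 111.0]
tcp_rot: [0.074, 3.039, -0.004]
contact_force: [-3.6, 0.4, 10.8]
gripper_width: -0.0
gripper_force: 5.2
```

Request:
apply_moves(slide=[[0.01,0,0.1],[0.015,0,0.15],[0.015,0,0.15],[0.015,0,0.15]], turn=[[0,0,0],[0,0,0],[0,0,0],[0,0,0]])

```text
clock: 16.32
position: [482.4, 30.9, 110.2]
tcp_rot: [0.074, 3.038, -0.003]
contact_force: [-6.1, -0.8, 14.5]
gripper_width: 0.3
gripper_force: 7.9
```

14.5 N with no further snap, so it is seated. Retreating upward, back towards the robot, and checking.

Request:
apply_moves(slide=[[0,0,-1],[0,0,-4],[0,0,-9],[5,0,-13],[10,0,-15],[15,0,-15],[20,0,-15],[20,0,-15],[20,0,-15],[20,0,-15]], turn=[[0,0,0],[0,0,0],[0,0,0],[0,0,0],[0,0,0],[0,0,0],[0,0,0],[0,0,0],[0,0,0],[0,0,0]])

```text
clock: 17.58
position: [268.9, 41.3, 237.3]
tcp_rot: [0.075, 3.041, -0.004]
contact_force: [0.8, 0.5, 0.0]
gripper_width: 0.3
gripper_force: 0.0
```

Run:
```python
from h import *
o=robot.get_obs(); print(o["clock"],o["position"],o["contact_force"])
P=camera("side"); Pt=camera("top")
for Q in(P,Pt): print(bfit(Q,*brk_target(0,176,0),60,7,False))
W=cloud(P).reshape(-1,3)
for nm,c,r,z in(("tin",(480,-285),70,45),("pot",(422,-122),60,30),("jar",(640,207),45,75)):
    k=W[(np.hypot(W[:,0]-c[0],W[:,1]-c[1])<r)&(W[:,2]>z)&(W[:,2]<120)]; print(nm,k.min(0),k.max(0))
a=cv2.resize(P["color"][120:230,260:380],None,fx=3.3,fy=3.3,interpolation=cv2.INTER_CUBIC); b=cv2.resize(Pt["color"][120:230,250:370],None,fx=3.3,fy=3.3,interpolation=cv2.INTER_CUBIC)
cv2.imwrite("pics/final.png",np.hstack([a,b]))
```

```text
17.575 [268.8604  41.316  237.3249] [0.8436 0.4829 0.0042]
(1268, [(array([-1.797 ,  1.9578, -0.4886]), np.float64(0.9719301623132246)), (array([-1.4723,  2.0545, -0.653 , -1.2449]), np.float64(0.9352640333935778))])
(1290, [(array([-2.1948,  1.7841, -0.9036]), np.float64(0.890601233480413)), (array([-2.1226,  1.8228, -0.9569,  1.5973]), np.float64(0.9007443559967236))])
tin [ 448.5567 -321.3864   45.0376] [ 523.3709 -244.274    62.2366]
pot [ 390.8955 -150.3603   30.0055] [459.0854 -82.5782  46.5617]
jar [627.3733 192.7497  75.4731] [673.0014 237.2578 105.8794]
```

View pics/final.png

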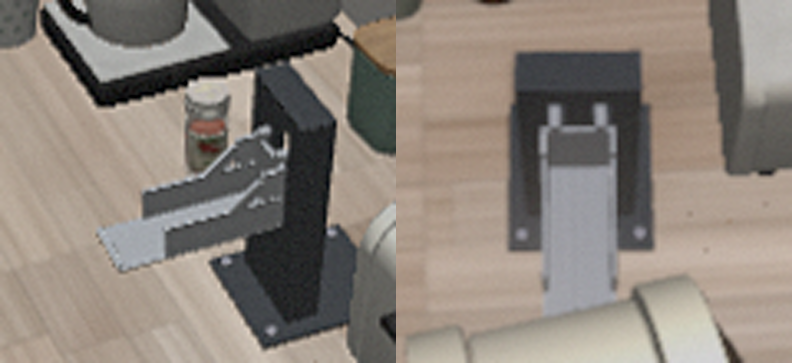

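```bash
python3 -c "
from station import robot
print(robot.finish_job())"
```

```text
the job is handed in; nothing more can be done
None
```

The bracket hangs on the upright on its own, hooked and level to within about 1° by the cameras. It was already level once released, and a 14.5 N press on the tongue gave no further snap. The tin, pot and jar haven't moved; I handed the job in at about 18 s, and no verdict came back.

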